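# One bearing from the feeder

## Task

Put the empty parts bin on the bench under the outlet of the bearing feeder, lengthways, its near end tucked under the lip, and let go of it. Then turn the feeder's flywheel by its handle exactly one revolution, anticlockwise seen from above, so that one bearing drops into the bin and the handle is back at the index post; stop there without running on into the next stroke, and let go. The other two bearings stay in the magazine; leave the oil can, the spanner and the tin where they are.

Things in the scene. Friction and masses are not known exactly. Their poses are not given: they have to be found in the camera images.
- machine: Green bench bearing feeder, bolted down: flywheel at one end, magazine at the other. Origin on the bench under the wheel's vertical axis; z up, +y from wheel to outlet. Base x +-85, y -90 to +160 mm, castings to 52 mm high; bench beyond y=160 is free. Magazine walls x +-26, y 141 to 189, up to 100 mm high. Steel index post at x=-88, 99 mm high, just outside the rim.
- flywheel (a joint): Wheel angle, rad, grows anticlockwise from above; 0 = handle at the index post, pusher back; 6.283 = one turn, at the post again. Starts within 0.15 of 0; stops at -0.6 and 7.08. Stays where left (friction: 1.5 N at the handle, a few N more while pushing). A crank under the wheel moves the pusher 40 mm forward in the first half turn, back in the second.
- handle (a point): Middle of the upright black handle, 125 mm above the bench, 60 mm from the wheel's axis (towards machine -x at joint 0). A sleeve 24 mm in diameter, 97 to 147 mm above the bench, spinning freely on its pin: a gripper can hold it from above at a fixed yaw all the way round. Wheel: 160 mm diameter, top 93 mm above the bench, nothing else on it above 97 mm.
- outlet (a point): Middle of the front edge (lip) of the steel deck, over which the bearing falls: machine y=183 mm, 58 mm above the bench; axes as the machine's. Deck 8 mm thick, 60 mm wide, underside 50 mm above the bench, overhanging the base by 23 mm, so the 34 mm high bin passes under it. The bearing falls within 35 mm beyond the lip.
- magazine (a point): Middle of the magazine's floor, on the deck, at machine y = 165 mm, 58 mm above the bench; axes as the machine's. The bearings are stacked here.
- bin: Loose open red plastic bin, 110 mm long (x), 62 wide (y), 34 high, walls 4 mm, 0.1 to 0.2 kg; origin at the centre of its underside. Either end may go under the lip. In place its origin is about 40 mm beyond the lip (machine +y), its length along machine y. Grip it across the 62 mm width, best on the half away from the feeder so that the gripper clears the magazine.
- bearing0: The lowest of three alike sealed steel ball bearings in the magazine, 32 mm diameter, 10 mm thick; origin at the centre of its underside. This is the one that the pusher delivers.
- bearing1: The middle bearing, same size and origin; 10 mm above the lowest at the start, drops to the magazine's floor after one stroke.
- bearing2: The top bearing, same size and origin.
- oilcan: Bystander: blue oil can, 64 mm diameter, 150 mm high with its spout; origin under its centre.
- wrench: Bystander: steel spanner lying on the bench, about 180 mm long.
- tin: Bystander: round pale metal tin with a screw lid, 66 mm diameter, 60 mm high; origin under its centre.
There are look-alikes about, which are no part of the job. Of the things that look like the bin, the largest one is meant.

How it is judged (in metres and radians):
On the way, in this order (a step that is already met when the one before it is completed fails the run):
1. the bin stands on the bench under the outlet and has been let go, the flywheel not yet turned (x of bin in the frame of outlet between -0.025 and 0.025 m and y of bin in the frame of outlet between 0.02 and 0.075 m and height (world z) of bin below 0.006 m and angle between bin's own z axis and vertical below 0.1 rad and contact force between the fingers and bin below 0.1 N and value of joint flywheel below 0.5 rad), for 0.2 s.
2. the flywheel has been turned anticlockwise past half a revolution and the lowest bearing lies in the bin (value of joint flywheel above 3 rad and x of bearing0 in the frame of bin between -0.052 and 0.052 m and y of bearing0 in the frame of bin between -0.029 and 0.029 m and z of bearing0 in the frame of bin between -0.002 and 0.03 m), for 0.1 s.
At the end, for the whole second after the job is handed in: Flywheel at rest after one turn (joint 6.283 +- 0.25); lowest bearing at rest in the bin; bin upright on the bench, origin 20 to 75 mm beyond the lip, within 25 mm of the centre line; other two bearings in the magazine (within 12 mm of its axis) (value of joint flywheel between 6.03319 and 6.53319 rad and velocity of joint flywheel between -0.1 and 0.1 rad/s and x of bearing0 in the frame of bin between -0.052 and 0.052 m and y of bearing0 in the frame of bin between -0.029 and 0.029 m and z of bearing0 in the frame of bin between -0.002 and 0.03 m and horizontal distance between each of bearing1, bearing2 and magazine below 0.012 m and z of bearing1 in the frame of magazine between -0.004 and 0.026 m and z of bearing2 in the frame of magazine between -0.004 and 0.026 m and x of bin in the frame of outlet between -0.025 and 0.025 m and y of bin in the frame of outlet between 0.02 and 0.075 m and height (world z) of bin below 0.006 m and angle between bin's own z axis and vertical below 0.1 rad and linear speed of each of bearing0, bin below 0.02 m/s); the robot touches nothing.
It fails at once if the flywheel is turned on past one revolution into the next stroke (beyond 6.283 + 0.45 rad) (value of joint flywheel above 6.73319 rad).
It fails at once if the oil can is moved by more than 30 mm (distance of oilcan from where it was at the start of the episode above 0.03 m).
It fails at once if the spanner is moved by more than 30 mm (distance of wrench from where it was at the start of the episode above 0.03 m).
It fails at once if the tin is moved by more than 30 mm (distance of tin from where it was at the start of the episode above 0.03 m).
It also fails if it takes over 64 s, if anything falls off the work surface, if the arm or the gripper's body presses on something with over 40 N, if the wrist force passes 120 N, or if a joint passes its speed limit or range.

## Robot

A 6-joint arm with a two-finger parallel gripper is mounted at the origin on the work surface. World frame = base frame: x ahead of the robot, y to its left, z up, the work surface at z = 0. Lengths are in mm, angles in rad, forces in N, time in s.
With the tool pointing down it reaches from about 400 to 925 mm from the base axis. Payload 12.5 kg.
Tool frame: the origin (TCP) lies between the finger pads; the fingertips stand 19 mm ahead of it and the grasp point (between the pads) is the TCP (env.tips_ahead is the distance from the TCP to the fingertips, in mm); z points along the fingers, y is the line along which they close (so a half turn about z gives the same grasp; the last joint's range is limited). The gripper opens to 95 mm and grips with 3 to 60 N. Pads are 20 mm wide; open, the fingers measure 119 mm over their backs; the gripper's body (75 mm by 180 mm) begins 59 mm behind the grasp point.
Start: joints at [-1.262, 0.491, 1.559, -0, 1.092, -0.106], TCP at [251.903, -572.005, 233.661] pointing down, gripper open.
Joint ranges: [-3.1, 3.1], [-0.84, 2.19], [0.05, 2.79], [-1.13, 4.28], [0.06, 2.93], [-2.69, 2.69]. Speed limits (rad/s): [2.22, 2.22, 2.79, 3.14, 3.14, 3.14].

## Interface

Orientations are given as [roll, pitch, yaw] about the fixed x, y, z axes, in that order (R = Rz(yaw) Ry(pitch) Rx(roll)).
In Python, from cell import env gives the robot as it stands.
- The arm moves only by the shell command python3 -m crank 'ROWS'. ROWS is JSON, a list of rows, each a list of 5 numbers: the shift along the tool's x, y, z in mm, then the turn about the tool's z in degrees, then the finger opening in mm, from 0 to 95.1. In form: [[dx, dy, dz, yaw, grip], ...]. A call has 1 to 10 rows; each row is the pose to reach, as a shift and turn from the pose commanded when the call began, along the tool's axes at that moment; what a row does not reach only later rows make up. A row lasts 1/12 s, in which the tool goes at most 41.7 mm and 7.16 degrees, less where a joint would pass 70% of its speed; a pose out of reach is approached as far as the arm can. A call with a gripper value outside its range is refused whole. The fingers move at their own pace and stop on an object; the grip force is fixed at half the most. Time passes only in rows, so rows that repeat a pose let the fingers close. It gives the time, the measured TCP pose, the force, the opening and the grip force at its end, in the units of the state.
- env.state(): the state, without advancing time (a new reading comes with each control period).
- env.read_camera(name): name is "scene" or "top" or "wrist"; returns a dict with "img" (420x560x3 uint8, blue, green, red), "K" (3x3 intrinsics, pixels), "pose" (4x4, takes a point from camera to world coordinates). Camera axes: x right, y down, z forward; pixel columns grow to the right and rows downward; lengths in mm; the calibration is good to about 2 mm. The wrist camera is an equidistant fisheye: a pixel r from the principal point sees the ray r / f radians off the axis. A picture is of the moment at which its call begins. There is no depth.
- env.job_done(): hands the job in; it is judged then, once.
The state is a dict: "t": time; "joints": joint angles; "qvel": joint speeds; "tau": joint torques, N m; "eef_pos": TCP position; "tcp_rot": TCP orientation; "ft_force": force on the tool from outside, world axes, zero at the start; "moment": the same for the moment, N m; "opening": opening from 0.0 (shut) to 1.0 (fully open); "grip_force": force on a finger pad.
Only numpy, scipy, OpenCV 4.12 (cv2) and the standard library are available. Lean on these libraries where they do the work, as an engineer would, in place of code of your own. Each camera call takes 0.05 s, during which the arm holds its last target. There are 200 camera calls.

## Working session

There is one attempt and no reset: what is moved stays moved. The work goes in short steps, Python scripts to look and compute and a shell command to move; the robot and the scene stay as the last step left them, time stands still between calls to the robot, and variables do not carry over. Pictures are saved under pics/ and viewed, at most 10 in all, crops included, and the job is handed in when it is done.

```bash
mkdir -p pics; ls
python3 - <<'E'
from cell import env
import cv2
for n in("scene","top"):
    c=env.read_camera(n); cv2.imwrite(f"pics/{n}0.png",c["img"]); print(n,c["K"].round(1).tolist(),c["pose"].round(3).tolist())
print(env.state())
E
```

```text
pics
scene [[425.2, 0.0, 279.4], [0.0, 425.2, 212.0], [0.0, 0.0, 1.0]] [[-0.551, 0.554, -0.625, 1233.441], [0.835, 0.358, -0.419, 417.978], [-0.008, -0.752, -0.659, 818.922], [0.0, 0.0, 0.0, 1.0]]
top [[509.1, 0.0, 274.0], [0.0, 509.1, 213.6], [0.0, 0.0, 1.0]] [[0.004, -0.991, 0.133, 394.01], [-1.0, -0.004, 0.003, -47.824], [-0.002, -0.133, -0.991, 1366.19], [0.0, 0.0, 0.0, 1.0]]
{'t': 0.1, 'joints': array([-1.26161433e+00,  4.91516951e-01,  1.55937818e+00,  2.08376069e-05,
        1.09169080e+00, -1.05593743e-01]), 'qvel': array([ 0.00127867, -0.00163254, -0.00124777,  0.00184222, -0.00025038,
        0.0014021 ]), 'tau': array([ 4.30830085e-03, -6.13621616e+01, -2.58606327e+01,  6.94239722e-02,
        4.69751470e-02, -5.92955325e-05]), 'eef_pos': array([ 251.83671081, -571.81186485,  233.1127518 ]), 'tcp_rot': array([-3.14060686e+00, -1.23067200e-04,  4.14766063e-01]), 'ft_force': array([ 0.26128917,  0.86432879, -0.43168404]), 'moment': array([0.01467575, 0.02284662, 0.07345285]), 'grip_force': 0.0, 'opening': 0.9982215829076324}
```

View pics/top0.png

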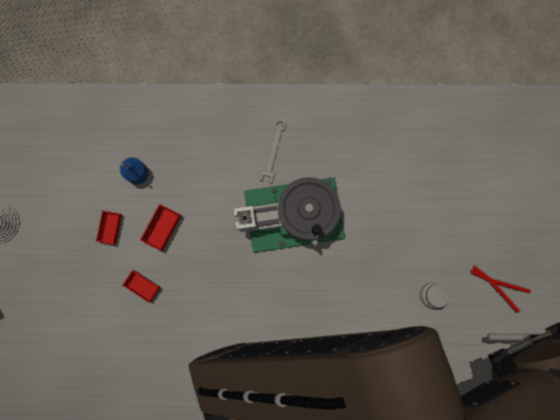

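View pics/scene0.png

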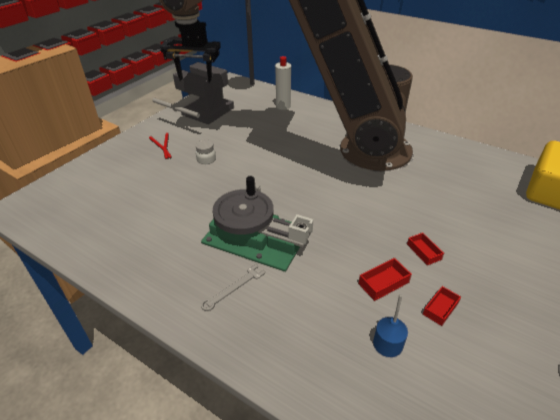

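The top view shows the wheel hub near (309,208), the magazine near (245,217), the handle near (317,231) and the largest bin near (161,228). In the scene view the index post is behind the handle. I'll enlarge the area for precision.

```bash
python3 - <<'E'
import cv2
i=cv2.imread("pics/top0.png")
a=cv2.resize(i[170:260,230:350],None,fx=5,fy=5,interpolation=cv2.INTER_CUBIC)
b=cv2.resize(i[170:260,80:190],None,fx=5,fy=5,interpolation=cv2.INTER_CUBIC)
cv2.imwrite("pics/m.png",a);cv2.imwrite("pics/b.png",b)
E
cat > h.py <<'E'
import numpy as np
from cell import env
def ray(c,u,v,z):
    K,P=c["K"],c["pose"]; d=P[:3,:3]@np.linalg.inv(K)@[u,v,1]; o=P[:3,3]
    return (o+d*(z-o[2])/d[2])[:2]
def tool(target,yaw=None):
    """shift/turn in the tool axes (tool down) from current measured pose"""
    from scipy.spatial.transform import Rotation as R
    s=env.state(); r=R.from_euler('xyz',s["tcp_rot"])
    d=r.inv().apply(np.array(target)-s["eef_pos"])
    print("shift",d.round(1), "yaw now",np.degrees(s["tcp_rot"][2]).round(2))
    if yaw is not None: print("turn", (-(yaw-np.degrees(s["tcp_rot"][2]))).round(2))
E
```

```text
(no output)
```

View pics/m.png

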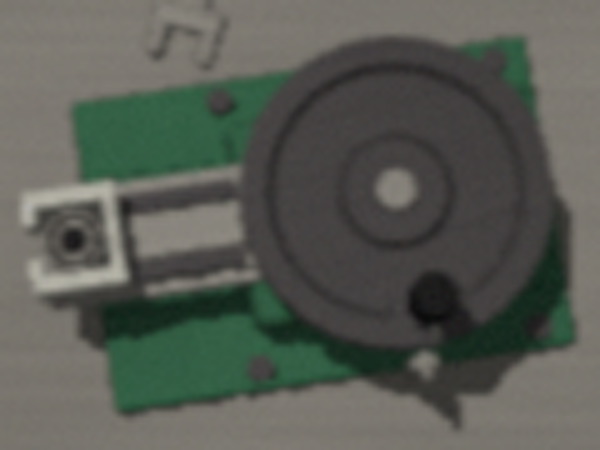

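View pics/b.png

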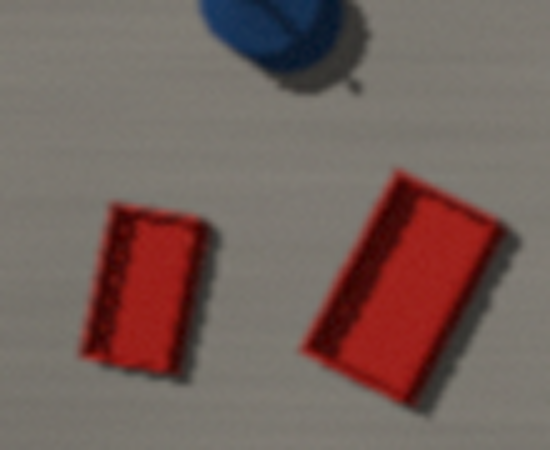

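The machine crop shows the hub at (396,188), post top at (425,362), handle top at (433,297), bearing stack at (73,238) and the base corners. The bin crop shows the large bin's rim corners at (398,170), (503,222), (410,404) and (302,350).

Run:
```python
from h import *
c=env.read_camera("top")
M=lambda u,v,z: ray(c,230+(u-2)/5,170+(v-2)/5,z)
B=lambda u,v: ray(c,80+(u-2)/5,170+(v-2)/5,34)
hub=M(396,188,97); post=M(425,362,99); mag=M(73,238,88); han=M(433,297,147)
print("hub",hub,"rim",M(398,193,93),"post",post,"mag",mag,"handle",han)
print("dist mag",np.linalg.norm(mag-hub),"post",np.linalg.norm(post-hub),"h",np.linalg.norm(han-hub))
ang=lambda d:np.degrees(np.arctan2(d[1],d[0]))
print("machine +y dir",ang(mag-hub),"post dir-90",ang(post-hub)-90, "handle dir",ang(han-hub))
cs=[M(*p,10) for p in((75,103),(525,38),(575,342),(120,412))]
print("base edges",[ (round(ang(cs[i]-cs[j]),1),round(np.linalg.norm(cs[i]-cs[j]),1)) for i,j in((0,1),(3,2),(3,0),(2,1))], "base mid",np.mean(cs,0))
b=[B(*p) for p in((398,170),(503,222),(410,404),(302,350))]
print("bin",np.mean(b,0),[(round(ang(b[i]-b[j]),1),round(np.linalg.norm(b[i]-b[j]),1)) for i,j in((0,3),(1,2),(0,1),(3,2))])
```

```text
hub [ 580.86317616 -131.75037663] rim [ 578.90230972 -133.01185578] post [ 492.96737315 -145.6109241 ] mag [556.03518696  31.26291156] handle [ 520.55606341 -145.96681577]
dist mag 164.89318110197368 post 88.98194739309643 h 61.96010804838395
machine +y dir 98.65996838332153 post dir-90 -261.03865467721675 handle dir -166.73559916331072
base edges [(np.float64(98.5), np.float64(246.5)), (np.float64(99.0), np.float64(245.6)), (np.float64(-171.2), np.float64(168.9)), (np.float64(-171.5), np.float64(167.1))] base mid [574.82101555 -98.67090419]
bin [536.60496761 255.24830273] [(np.float64(-26.2), np.float64(106.7)), (np.float64(-25.5), np.float64(106.6)), (np.float64(63.9), np.float64(62.8)), (np.float64(64.0), np.float64(64.1))]
```

Run:
```python
from h import *
tool((580,-150,250),154)
```

```text
shift [ 470.3 -253.8  -16.5] yaw now 23.77
turn -130.23
```

```bash
python3 -m crank '[[470,-254,-16,-130,80],[470,-254,-16,-130,80],[470,-254,-16,-130,80],[470,-254,-16,-130,80],[470,-254,-16,-130,80],[470,-254,-16,-130,80],[470,-254,-16,-130,80],[470,-254,-16,-130,80],[470,-254,-16,-130,80],[470,-254,-16,-130,80]]'
python3 - <<'E'
from h import *
print(env.state()["joints"])
tool((514,266,120),154)
E
```

```text
t: 0.98
eef_pos: [508.3, -241.2, 246.2]
tcp_rot: [-3.142, 0.0, 1.671]
ft_force: [0.7, -0.7, 0.5]
opening: 0.839
grip_force: 0.0
[-5.60470681e-01  3.89346992e-01  1.69823859e+00 -8.39141890e-05
  1.05401715e+00 -6.60559316e-01]
shift [504.1  56.4 126.1] yaw now 95.74
turn -58.26
```

```bash
python3 -m crank '[[504,56,40,-58,80],[504,56,40,-58,80],[504,56,40,-58,80],[504,56,40,-58,80],[504,56,40,-58,80],[504,56,40,-58,80],[504,56,40,-58,80],[504,56,40,-58,80],[504,56,40,-58,80],[504,56,40,-58,80]]'
python3 - <<'E'
from h import *
tool((514,266,120),154)
E
```

```text
t: 1.82
eef_pos: [513.9, 174.3, 213.1]
tcp_rot: [-3.141, -0.0, 2.679]
ft_force: [1.5, -0.8, -0.9]
opening: 0.843
grip_force: 0.0
shift [40.9 82.1 93.1] yaw now 153.48
turn -0.52
```

```bash
python3 -m crank '[[0,0,0,0,80],[0,0,0,0,80],[0,0,0,0,80]]'
python3 - <<'E'
from h import *
tool((514,266,120),154)
E
```

```text
t: 2.07
eef_pos: [514.2, 172.0, 213.1]
tcp_rot: [-3.141, -0.0, 2.678]
ft_force: [-0.6, -0.7, -0.1]
opening: 0.84
grip_force: 0.0
shift [42.2 84.  93.1] yaw now 153.43
turn -0.57
```

```bash
python3 -m crank '[[42,84,93,-0.6,80],[42,84,93,-0.6,80],[42,84,93,-0.6,80],[42,84,93,-0.6,80],[42,84,93,-0.6,80],[42,84,93,-0.6,80],[42,84,93,-0.6,80]]'
python3 - <<'E'
from h import *
import cv2
c=env.read_camera("wrist");cv2.imwrite("pics/w1.png",c["img"])
print(c["K"],c["pose"])
tool((514,266,24),154)
E
```

```text
t: 2.65
eef_pos: [515.3, 264.7, 121.6]
tcp_rot: [3.141, 0.001, 2.686]
ft_force: [0.6, 0.8, 0.7]
opening: 0.84
grip_force: 0.0
[[325.1922621    0.         282.98309542]
 [  0.         325.1922621  211.93138606]
 [  0.           0.           1.        ]] [[ 4.39887075e-01  8.61049394e-01  2.55133890e-01  4.44139851e+02]
 [ 8.98052779e-01 -4.21999908e-01 -1.24166355e-01  2.99147187e+02]
 [ 7.53113469e-04  2.83742874e-01 -9.58900107e-01  2.72320687e+02]
 [ 0.00000000e+00  0.00000000e+00  0.00000000e+00  1.00000000e+00]]
shift [ 1.9  0.4 97.8] yaw now 153.88
turn -0.12
```

View pics/w1.png

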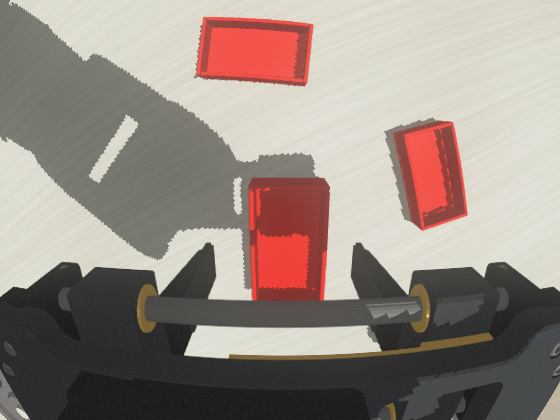

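The wrist view shows the bin between the open fingers. The rim's far-end corners are at about (250,180) and (329,180), and the sides are nearly vertical.

Run:
```python
from h import *
c=env.read_camera("wrist");K,P=c["K"],c["pose"]
def fr(u,v,z):
    p=np.array([u-K[0,2],v-K[1,2]]);r=np.hypot(*p);t=r/K[0,0]
    d=P[:3,:3]@[*(np.sin(t)*p/r),np.cos(t)];o=P[:3,3];return (o+d*(z-o[2])/d[2])[:2]
a,b,e=fr(250,180,34),fr(329,180,34),fr(326,297,34)
print(a,b,np.linalg.norm(a-b)); d=b-e
print("side dir",np.degrees(np.arctan2(d[1],d[0])),"end mid",(a+b)/2)
t=np.radians(153.9);ax=np.array([np.cos(t),np.sin(t)]);print("origin",(a+b)/2-55*ax,"grasp",(a+b)/2-30*ax)
```

```text
[474.41666458 257.17783798] [500.40679138 310.37341235] 59.20520098223527
side dir 155.19067358605568 end mid [487.41172798 283.77562516]
origin [536.80324465 259.57897082] grasp [514.35255526 270.57745006]
```

```bash
python3 -m crank '[[2,3,40,0,80],[2,3,75,0,80],[2,3,97,0,80],[2,3,97,0,80],[2,3,97,0,50],[2,3,97,0,50],[2,3,97,0,50],[2,3,97,0,50],[2,3,97,0,50]]'; python3 -m crank '[[0,0,0,0,50],[0,0,0,0,50],[0,0,-20,0,50],[0,0,-25,0,50],[0,0,-25,0,50]]'
python3 - <<'E'
from h import *
import cv2
tool((543.1-0,112.1,24),98.7)
E
```

```text
t: 3.5
eef_pos: [514.5, 269.6, 24.5]
tcp_rot: [3.14, 0.001, 2.687]
ft_force: [-0.5, -2.5, 7.6]
opening: 0.653
grip_force: 30.0
t: 3.92
eef_pos: [514.6, 270.0, 49.8]
tcp_rot: [3.139, 0.002, 2.688]
ft_force: [0.0, -0.1, -1.4]
opening: 0.653
grip_force: 30.0
shift [ -94.8 -129.4   25.7] yaw now 153.99
turn 55.29
```

Run:
```python
from h import *
tool((534,173,49),98.7)
```

```text
shift [-59.9 -78.6   0.8] yaw now 153.99
turn 55.29
```

```bash
python3 -m crank '[[-30,-40,0,7,50],[-60,-79,0,55.3,50],[-60,-79,0,55.3,50],[-60,-79,0,55.3,50],[-60,-79,0,55.3,50],[-60,-79,0,55.3,50],[-60,-79,0,55.3,50],[-60,-79,0,55.3,50],[-60,-79,0,55.3,50],[-60,-79,0,55.3,50]]'; python3 -m crank '[[0,0,10,0,50],[0,0,20,0,50],[0,0,20,0,50],[0,0,20,0,50]]'
python3 - <<'E'
from h import *
import cv2
c=env.read_camera("top");cv2.imwrite("pics/t2.png",cv2.resize(c["img"][150:260,120:280],None,fx=5,fy=5,interpolation=cv2.INTER_CUBIC))
tool((543.1,113.7,29),98.7)
E
```

```text
t: 4.75
eef_pos: [533.1, 172.3, 47.9]
tcp_rot: [-3.141, 0.0, 1.726]
ft_force: [0.7, -0.4, -1.6]
opening: 0.649
grip_force: 30.0
t: 5.08
eef_pos: [532.7, 172.3, 27.2]
tcp_rot: [-3.14, 0.0, 1.723]
ft_force: [0.5, -0.5, -1.3]
opening: 0.651
grip_force: 30.0
shift [-59.5   1.1  -1.3] yaw now 98.73
turn 0.03
```

View pics/t2.png

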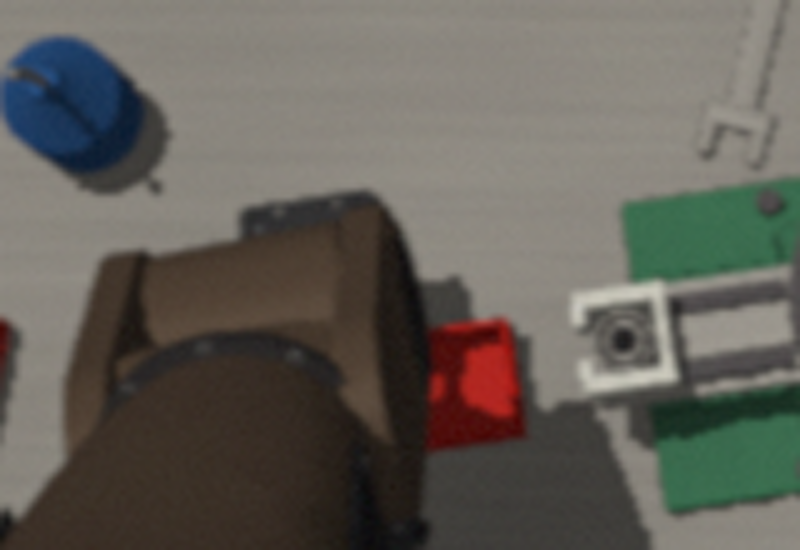

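The bin's leading end is at (512–525, 320–436) in the crop, aligned with the feeder. I'll slide it under the lip, set it down and release.

```bash
python3 -c "
from h import *
c=env.read_camera('top')
print('end mid', ray(c,120+516/5,150+376/5,37), 'expected 544.8 93.2')"
python3 -m crank '[[-20,1,0,0,50],[-40,1,0,0,50],[-60,1,0,0,50],[-60,1,0,0,50],[-60,1,0,0,50],[-60,1,2.5,0,50],[-60,1,3,0,50],[-60,1,3,0,50]]'
```

```text
end mid [541.12283613  89.34116435] expected 544.8 93.2
t: 5.85
eef_pos: [543.0, 113.9, 25.1]
tcp_rot: [-3.141, 0.0, 1.723]
ft_force: [0.8, 0.7, -1.3]
opening: 0.651
grip_force: 30.0
```

```bash
python3 -m crank '[[0,0,0.5,0,50],[0,0,0.5,0,76],[0,0,0.5,0,76],[0,0,0.5,0,76],[0,0,0.5,0,76],[0,0,-30,0,76],[0,0,-70,0,76],[0,0,-110,0,76],[0,0,-150,0,76],[0,0,-180,0,76]]';  python3 -m crank '[[40,0,-20,0,76],[80,0,-20,0,76],[120,0,-20,0,76],[120,0,-20,0,76],[120,0,-20,0,76]]'
python3 - <<'E'
from h import *
import cv2
c=env.read_camera("scene");cv2.imwrite("pics/s3.png",cv2.resize(c["img"][160:300,190:390],None,fx=4,fy=4,interpolation=cv2.INTER_CUBIC))
E
```

```text
t: 6.68
eef_pos: [543.4, 113.2, 208.7]
tcp_rot: [3.139, 0.0, 1.722]
ft_force: [0.3, -0.0, 0.3]
opening: 0.799
grip_force: 0.0
t: 7.1
eef_pos: [524.5, 233.5, 225.3]
tcp_rot: [3.141, 0.0, 1.726]
ft_force: [0.5, 0.5, -0.0]
opening: 0.801
grip_force: 0.0
```

View pics/s3.png

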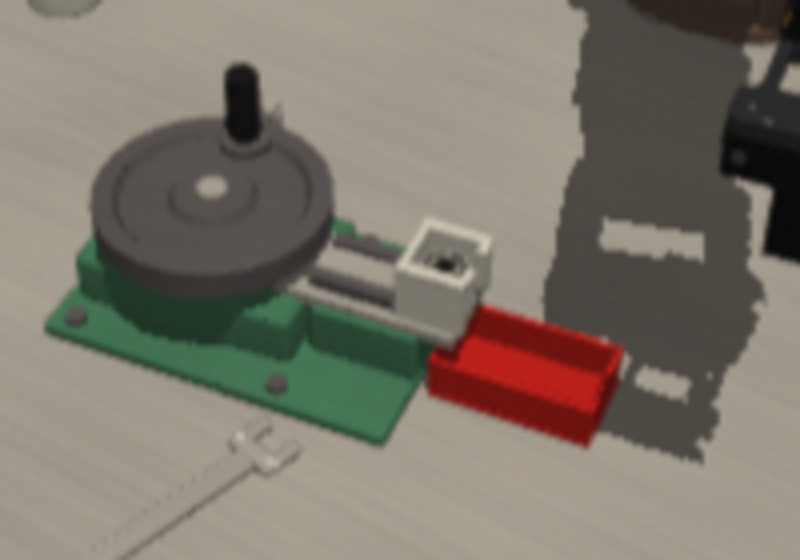

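The bin stands under the lip, lengthways and released; its far upper corner is at (622,350) in the crop. Next the handle.

Run:
```python
from h import *
s=env.read_camera("scene")
p=ray(s,190+620/4,160+350/4,34); t=np.radians(8.7); d=p-[580.5,-132]
print("far corner machine xy",d@[np.cos(t),np.sin(t)],d@[-np.sin(t),np.cos(t)],"expect -31,275")
q=ray(s,190+241/4,160+70/4,143); d=q-[580.5,-132]; print("handle",q,np.hypot(*d),np.degrees(np.arctan2(d[1],d[0])))
q=ray(s,190+210/4,160+187/4,97); print("hub",q)
tool((521.5,-146,200),98.7)
```

```text
far corner machine xy -25.51038162590262 275.0745394696999 expect -31,275
handle [ 518.93151168 -152.80973483] 64.99018247415749 -161.3250926957019
hub [ 584.4448476  -132.79133317]
shift [-372.5  -60.7   25.3] yaw now 98.71
turn 0.01
```

```bash
python3 -m crank '[[-372,-61,25,0,70],[-372,-61,25,0,70],[-372,-61,25,0,70],[-372,-61,25,0,70],[-372,-61,25,0,70],[-372,-61,25,0,70],[-372,-61,25,0,70],[-372,-61,25,0,70],[-372,-61,25,0,70],[-372,-61,25,0,70]]'; python3 -m crank '[[0,0,0,0,60],[0,0,0,0,60],[0,0,0,0,60]]'
python3 - <<'E'
from h import *
import cv2
c=env.read_camera("wrist");cv2.imwrite("pics/w4.png",c["img"])
tool((521.5,-146,200),98.7)
E
```

```text
t: 8.03
eef_pos: [520.2, -152.2, 199.8]
tcp_rot: [-3.141, 0.001, 1.716]
ft_force: [-0.3, 0.5, 0.1]
opening: 0.735
grip_force: 0.0
t: 8.28
eef_pos: [520.8, -144.7, 200.4]
tcp_rot: [-3.141, -0.0, 1.722]
ft_force: [0.5, 0.5, 0.4]
opening: 0.636
grip_force: 0.0
shift [-1.8  0.4  0.5] yaw now 98.73
turn 0.03
```

View pics/w4.png

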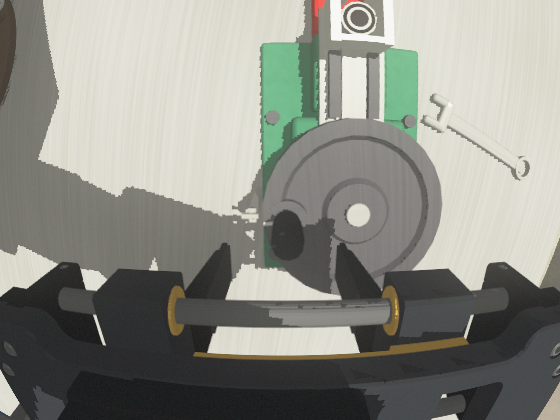

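The wrist view shows the black handle at (287,~246) for its top, the hub disc at (358,214) and the fingers either side, roughly centred.

```bash
cat >> h.py <<'E'
def fr(c,u,v,z):
    K,P=c["K"],c["pose"]
    p=np.array([u-K[0,2],v-K[1,2]]);r=np.hypot(*p);t=r/K[0,0]
    d=P[:3,:3]@[*(np.sin(t)*p/r),np.cos(t)];o=P[:3,3];return (o+d*(z-o[2])/d[2])[:2]
E
python3 - <<'E'
from h import *
c=env.read_camera("wrist")
print("handle top",fr(c,287,246,147),"bottom",fr(c,288,217,97),"hub",fr(c,358,214,97),"mag",fr(c,359,18,88))
E
```

```text
handle top [ 525.11671467 -148.8760409 ] bottom [ 525.71176102 -143.69377215] hub [ 582.92378122 -132.32521252] mag [557.59508801  29.71768696]
```

```bash
python3 -m crank '[[-2,2,30,0,55],[-2,2,60,0,55],[-2,2,72,0,55],[-2,2,72,0,55],[-2,2,72,0,55],[-2,2,72,0,18],[-2,2,72,0,18],[-2,2,72,0,18],[-2,2,72,0,18],[-2,2,72,0,18]]'; python3 -m crank '[[0,0,0,0,18],[0,0,0,0,18],[0,0,0,0,18]]'
```

```text
t: 9.22
eef_pos: [523.4, -146.8, 128.9]
tcp_rot: [3.141, 0.001, 1.722]
ft_force: [-1.2, -0.3, 0.4]
opening: 0.285
grip_force: 0.0
t: 9.47
eef_pos: [523.9, -146.9, 128.8]
tcp_rot: [3.14, 0.001, 1.722]
ft_force: [3.6, 0.8, 3.7]
opening: 0.236
grip_force: 30.0
```

Run:
```python
import numpy as np
f=lambda a:60*np.array([-np.sin(np.radians(a)),-np.cos(np.radians(a))])
for a0 in(5,85,165,245,325):
    print(a0,[(f(a0+8*k)-f(a0)).round(1).tolist() for k in range(1,11) if a0+8*k<=365], (f(360)-f(a0)).round(1))
```

```text
5 [[-8.3, 1.3], [-16.3, 3.8], [-23.9, 7.3], [-30.9, 11.9], [-37.2, 17.3], [-42.7, 23.7], [-47.2, 30.7], [-50.8, 38.3], [-53.2, 46.3], [-54.5, 54.5]] [ 5.2 -0.2]
85 [[-0.1, 8.4], [0.9, 16.7], [3.0, 24.8], [6.3, 32.5], [10.6, 39.6], [15.9, 46.1], [22.0, 51.9], [28.9, 56.7], [36.3, 60.5], [44.2, 63.2]] [ 59.8 -54.8]
165 [[8.2, 1.6], [16.6, 2.0], [24.9, 1.3], [33.1, -0.6], [40.9, -3.6], [48.2, -7.6], [54.9, -12.7], [60.8, -18.6], [65.8, -25.3], [69.9, -32.6]] [  15.5 -118. ]
245 [[3.0, -7.8], [4.9, -16.0], [5.6, -24.3], [5.2, -32.7], [3.6, -40.9], [0.9, -48.8], [-2.9, -56.3], [-7.7, -63.1], [-13.5, -69.2], [-20.0, -74.5]] [-54.4 -85.4]
325 [[-7.2, -4.3], [-14.9, -7.6], [-23.0, -9.7], [-31.3, -10.8], [-39.6, -10.6]] [-34.4 -10.9]
```

```bash
python3 -m crank '[[-8.3,1.3,0,0,18],[-16.3,3.8,0,0,18],[-23.9,7.3,0,0,18],[-30.9,11.9,0,0,18],[-37.2,17.3,0,0,18],[-42.7,23.7,0,0,18],[-47.2,30.7,0,0,18],[-50.8,38.3,0,0,18],[-53.2,46.3,0,0,18],[-54.5,54.5,0,0,18]]'
```

```text
t: 10.3
eef_pos: [585.1, -191.4, 128.7]
tcp_rot: [-3.14, -0.002, 1.722]
ft_force: [-2.9, 10.0, 9.0]
opening: 0.232
grip_force: 30.0
```

```bash
python3 -m crank '[[-0.1,8.4,0,0,18],[0.9,16.7,0,0,18],[3,24.8,0,0,18],[6.3,32.5,0,0,18],[10.6,39.6,0,0,18],[15.9,46.1,0,0,18],[22,51.9,0,0,18],[28.9,56.7,0,0,18],[36.3,60.5,0,0,18],[44.2,63.2,0,0,18]]'
```

```text
t: 11.13
eef_pos: [641.4, -139.5, 128.8]
tcp_rot: [3.142, 0.001, 1.722]
ft_force: [-0.2, -2.3, 5.7]
opening: 0.237
grip_force: 30.0
```

```bash
python3 -m crank '[[8.2,1.6,0,0,18],[16.6,2,0,0,18],[24.9,1.3,0,0,18],[33.1,-0.6,0,0,18],[40.9,-3.6,0,0,18],[40.9,-3.6,0,0,18],[40.9,-3.6,0,0,18]]'
python3 - <<'E'
from h import *
import cv2
c=env.read_camera("top");i=c["img"][170:260,140:260]
j=env.read_camera("wrist")["img"][0:230,200:480]
cv2.imwrite("pics/t5.png",np.vstack([cv2.resize(i,(420,315)),cv2.resize(j,(420,285))]))
E
```

```text
t: 11.72
eef_pos: [631.6, -97.8, 128.8]
tcp_rot: [3.14, -0.001, 1.723]
ft_force: [3.9, 4.9, 5.3]
opening: 0.235
grip_force: 30.0
```

View pics/t5.png

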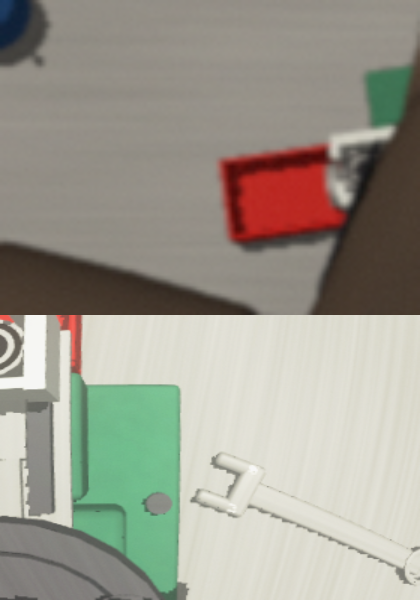

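The pictures show the bin in place with the bearing pushed out at the lip end, around (345,190). I continue the turn.

```bash
python3 - <<'E'
import numpy as np
f=lambda a:60*np.array([-np.sin(np.radians(a)),-np.cos(np.radians(a))])
for a0 in(205,285):
    print(a0,[(f(a0+8*k)-f(a0)).round(1).tolist() for k in range(1,11)], (f(360)-f(a0)).round(1))
from cell import env; import cv2
c=env.read_camera("scene");cv2.imwrite("pics/mid.png",c["img"])
E
python3 -m crank '[[7.3,-4.1,0,0,18],[14,-9.2,0,0,18],[20,-15.2,0,0,18],[25.1,-21.9,0,0,18],[29,-29.3,0,0,18]]'
```

```text
205 [[7.3, -4.1], [14.0, -9.1], [19.9, -15.0], [25.0, -21.7], [29.0, -29.0], [32.0, -36.8], [33.9, -45.0], [34.6, -53.3], [34.2, -61.7], [32.6, -69.9]] [ -25.4 -114.4]
285 [[-2.7, -7.9], [-6.5, -15.4], [-11.3, -22.2], [-17.0, -28.4], [-23.5, -33.6], [-30.7, -37.9], [-38.4, -41.2], [-46.5, -43.4], [-54.8, -44.4], [-63.2, -44.2]] [-58.  -44.5]
t: 12.28
eef_pos: [598.2, -73.6, 128.8]
tcp_rot: [3.14, -0.001, 1.723]
ft_force: [4.0, 5.9, 6.5]
opening: 0.237
grip_force: 30.0
```

Now at 245°; continue with the tabulated rows.

```bash
python3 -m crank '[[3,-7.8,0,0,18],[4.9,-16,0,0,18],[5.6,-24.3,0,0,18],[5.2,-32.7,0,0,18],[3.6,-40.9,0,0,18],[0.9,-48.8,0,0,18],[-2.9,-56.3,0,0,18],[-7.7,-63.1,0,0,18],[-13.5,-69.2,0,0,18],[-20,-74.5,0,0,18]]' && python3 -m crank '[[-7.2,-4.3,0,0,18],[-14.9,-7.6,0,0,18],[-23,-9.7,0,0,18],[-29,-10.8,0,0,18],[-34.4,-10.9,0,0,18],[-34.4,-10.9,0,0,18],[-34.4,-10.9,0,0,18],[-34.4,-10.9,0,0,18],[-34.4,-10.9,0,0,18]]'
python3 - <<'E'
from h import *
d=env.state()["eef_pos"][:2]-[582,-132]; print(np.degrees(np.arctan2(d[1],d[0]))%360-188.7, np.hypot(*d))
E
```

```text
t: 13.12
eef_pos: [527.4, -105.9, 128.8]
tcp_rot: [3.14, 0.0, 1.723]
ft_force: [6.1, 0.6, 3.7]
opening: 0.233
grip_force: 30.0
t: 13.87
eef_pos: [522.8, -141.8, 128.8]
tcp_rot: [3.139, 0.001, 1.722]
ft_force: [6.0, -0.3, 5.5]
opening: 0.24
grip_force: 30.0
0.686344619524732 60.053995512341004
```

```bash
python3 -m crank '[[0,0,0,0,45],[0,0,0,0,45],[0,0,0,0,45],[0,0,0,0,45],[0,0,-30,0,45],[0,0,-60,0,45],[0,0,-90,0,45],[0,0,-110,0,45],[0,0,-110,0,45]]'; python3 -m crank '[[-41,0,0,0,45],[-82,0,0,0,45],[-123,0,0,0,45],[-164,0,0,0,45],[-200,0,0,0,45],[-200,0,0,0,45],[-200,0,0,0,45]]'
python3 - <<'E'
from h import *
import cv2
i=env.read_camera("top")["img"][170:260,140:350]
j=env.read_camera("scene")["img"][165:285,210:350]
k=cv2.imread("pics/mid.png")[205:285,270:350]
a=cv2.resize(i,(630,270),interpolation=cv2.INTER_CUBIC)
b=np.hstack([cv2.resize(j,(385,330),interpolation=cv2.INTER_CUBIC),cv2.resize(k,(245,330),interpolation=cv2.INTER_CUBIC)])
cv2.imwrite("pics/end.png",np.vstack([a,b]))
E
```

```text
t: 14.62
eef_pos: [522.8, -142.1, 242.1]
tcp_rot: [3.137, 0.003, 1.722]
ft_force: [-1.0, 0.6, 0.0]
opening: 0.469
grip_force: 0.0
t: 15.2
eef_pos: [551.4, -340.8, 236.3]
tcp_rot: [-3.14, -0.002, 1.72]
ft_force: [0.1, 0.9, -0.7]
opening: 0.474
grip_force: 0.0
```

View pics/end.png

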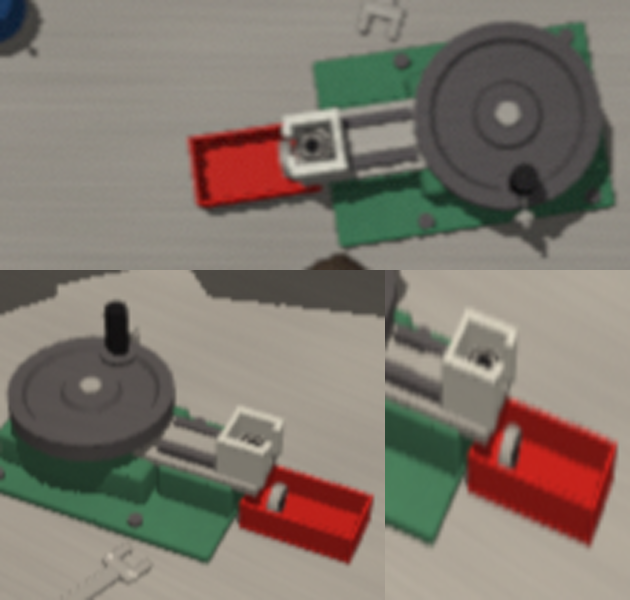

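The final picture shows the handle back at the post, two bearings in the magazine, and the dropped bearing in the bin, standing on edge at (277,497). It hasn't moved since mid-turn. I'll check where it is before handing in.

Run:
```python
from h import *
s=env.read_camera("scene"); t=np.radians(8.7)
for z in(12,20,30):
    d=ray(s,210+277*140/385,165+227*120/330,z)-[581.5,-132]
    print(z,d@[np.cos(t),np.sin(t)],d@[-np.sin(t),np.cos(t)]-220)
q=ray(env.read_camera("top"),140+524/3,170+180/3,147)-[581.5,-132]; print("wheel deg",(np.degrees(np.arctan2(q[1],q[0]))%360)-188.7)
```

```text
12 -10.596678148414929 -31.401308537901514
20 -3.2777412027773316 -28.85892509239224
30 5.870929979269642 -25.68094578550543
wheel deg 0.4980870229257448
```

```bash
python3 -c "
from cell import env
print(env.job_done())"
```

```text
the job is handed in; nothing more can be done
None
```

I handed the job in, but no verdict came back: the bin is under the outlet and released, the flywheel was turned one full revolution and stands within about 1° of the post, one bearing lies in the bin (tilted on edge, at rest), and no bystander was touched.

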